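Stack a tape jar and hold it half way to its lock

ROBOT

A 6-joint arm with a two-finger parallel gripper is mounted at the origin on the work surface; the furniture and walls round the work are solid. World frame = base frame: x ahead of the robot, y to its left, z up, the work surface at z = 0. Lengths are in m, angles in rad, forces in N, time in s.
With the tool pointing down it reaches from about 0.35 to 0.975 m from the base axis. Payload 4.9 kg.
Tool frame: the origin (TCP) lies midway between the tips of the shut fingers; the grasp point (between the pads) lies 19 mm behind it; z points along the fingers, y is the line along which they close (so a half turn about z gives the same grasp; the last joint's range is limited). The gripper opens to 85 mm and grips with 20 to 120 N. Pads are 22 mm wide; open, the fingers measure 114 mm over their backs; the gripper's body (76 mm by 85 mm) begins 54 mm behind the grasp point. The pads swing forward as they close: fully open they stand 13 mm farther back than shut.
Start: joints at [-1.269, 0.053, 1.613, -0, 1.476, -0.119], TCP at [0.255, -0.57, 0.231] pointing down, gripper open.
Joint ranges: [-3.01, 3.01], [-1.01, 2.22], [0.06, 2.58], [-1.02, 4.17], [0.09, 2.62], [-3.14, 3.14]. Speed limits (rad/s): [2.57, 2.57, 3.14, 3.14, 3.14, 3.14].

INTERFACE

Orientations are given as a rotation vector (axis times angle).
In Python, from station import ctrl gives the robot as it stands.
- The arm moves only by the tool carry_out, never from a script. Its argument "moves" is a list of rows, each an object of numbers: "x", "y", "z": the shift along the tool's x, y, z in units of 25 mm (1.0 is 25 mm); "turn": the turn about the tool's z in rad. In form: [{"x": .., "y": .., "z": .., "turn": ..}, ...]. A call has exactly 8 rows; each row shifts and turns the commanded pose from where the row before left it, along the tool's axes as they then stand; what a row does not reach is not made up. A row lasts 1/10 s, in which the tool goes at most 50 mm and 8.59 degrees, less where a joint would pass 70% of its speed; a pose out of reach is approached as far as the arm can. A call is refused whole if a number of a shift passes 1 or a number of a turn 0.15, either way. A call with a gripper value outside its range is refused whole. "grip" is the finger opening in mm, from 0 to 85.4, set as the call begins (left out, the last holds). The fingers move at their own pace and stop on an object; "newtons" is the grip in N (left out, the last holds). Time passes only in rows, so rows that do not move let the fingers close, or fill a call up. It gives the time, the measured TCP pose, the force, the opening and the grip force at its end, in the units of the state.
- ctrl.get_obs(): the state, without advancing time (a new reading comes with each control period).
- ctrl.get_image(name): name is "side" or "top" or "wrist"; returns the picture (420x560x3 uint8, red, green, blue); there is no depth.
- ctrl.calibration(name): a dict with "fx", "fy", "cx", "cy" (pixels), "R" (3x3) and "t" (3): a world point X has camera coordinates R X + t; the wrist camera has in their place "T_tool_cam" (4x4, takes a point from camera to tool coordinates, whose origin is the TCP and whose axes are the flange's). Camera axes: x right, y down, z forward; pixel columns grow to the right and rows downward; lengths in m; the calibration is good to about 2 mm. A picture is of the moment at which its call begins: read the wrist's pose just before it. calibration takes no time and is no camera call.
- ctrl.finish_job(): hands the job in; it is judged then, once.
Trained networks look in the newest picture that a camera, given by its name, has taken for a name from the list of things; names that differ only in an ending like _2 or _b are one class to them, and where a whole thing is asked for, a point or a joint stands for the part that bears it (a point fixed in the world has none). Each returns a list of dicts, best first, with "confidence" (0 to 1); they miss things now and then, are a little off and sometimes report something else, mostly with a low value. They report only what shows in the picture. A call takes as long as a camera call. They do not tell look-alikes from the thing itself.
- ctrl.look_for(camera, query): "rect" ([left, top, width, height] in pixels, round what is visible of it).
- ctrl.mark_of(camera, query): "pixel" ([column, row] in pixels: a listed point, or the origin of a listed thing).
The state is a dict: "t": time; "q": joint angles; "dq": joint speeds; "effort": joint torques, N m; "tool_pos": TCP position; "tool_rot": TCP orientation; "contact_force": force on the tool from outside, world axes, zero at the start; "wrist_torque": the same for the moment, N m; "opening": finger opening in m; "grip_force": force on a finger pad.
Only numpy, scipy, OpenCV 4.12 (cv2) and the standard library are available. Lean on these libraries where they do the work, as an engineer would, in place of code of your own. Each camera call takes 0.05 s, during which the arm holds its last target. There are 200 camera calls.

TASK

Lower the orange separator disc by its knob into the grey jar so that it lies flat on the roll of tape inside, and let go of it. Then stack the round upper jar with the blue handle on top: drop its two lugs straight down through the gaps at the white marks until it sits fully home, and turn it clockwise (seen from above) to the yellow marks, half way to the red lock marks, never so far that it clicks. A spring pushes back, so finish while still gripping the upper jar's handle and holding it at the yellow marks; leave the mug, tape dispenser and calculator where they stand.

Things in the scene. Friction and masses are not known exactly. Their poses are not given: they have to be found in the camera images.
- jar_mouth (a point): Centre of the mouth of the fixed grey lower jar, on its axis, level with the top of the rim, 78 mm above the desk. z up; x and -x run through the two gaps in the black inward flange, at the white marks. The 5 mm thick flange leaves an 84 mm round opening; each gap is 24 mm wide there and reaches out to radius 52 mm.
- jar: The fixed jar: grey, 92 mm across, with a black marking ring 128 mm across at the rim; inside 84 mm across, filled by the lower roll of tape up to 47 mm below the rim. Origin under its centre, axes as jar_mouth. Yellow marks lie 45 degrees clockwise (from above) from the white marks, red lock marks 90 degrees; each is there twice, on opposite sides.
- catch_ring (a joint): Sprung ring in the collar that the lugs push round: 0 at rest, grows clockwise (from above) to 1.44 rad. It moves once the upper jar is 8 degrees past the white marks, so it reads about 0.65 with the upper jar at the yellow marks. Spring: 0.06 N m at 0, 0.16 N m at 0.65. From about 1.05 the lugs press into spring plungers, then click past them.
- separator_centre (a point): Loose orange separator disc, 78 mm across, 5 mm thick, with an upright round white knob at its centre, 14 mm across and 22 mm high (27 mm over all, about 50 g). Point: on its axis, 13.5 mm above its underside. z up.
- separator: The same separator disc; origin at the centre of its underside.
- upper_centre (a point): Centre of the loose upper jar (73 mm high, about 200 g), on its axis, 36.5 mm above the foot's underside and 36.5 mm below the handle's top. z up; x along the handle and the lugs; both ways round are equal. On top is a blue bar handle, 64 mm long (x), 14 mm wide (y), 28 mm high. When home this point is 23.5 mm above the jar's rim.
- upper: The same upper jar; origin at the centre of its underside. Grey-topped drum with clear sides, 100 mm across, 32 mm high, on a grey foot 80 mm across (75 at the bottom), 13 mm high, with two lugs at the bottom at +x and -x, out to radius 50 mm, 14 mm wide, 6 mm high. White lines mark the lugs. When home the drum rests on the rim, the underside 13 mm below it.
- mug: White mug, 91 mm high, bystander.
- tape_dispenser: Black tape dispenser, 74 mm high, bystander.
- calculator: Grey pocket calculator, 17 mm high, bystander.
There are look-alikes about, which are no part of the job. What is shaped like the upper but green is not meant.

How it is judged:
On the way, in this order (a step that is already met when the one before it is completed fails the run):
1. the separator lies flat on the roll in the jar, let go (z of separator_centre in the frame of jar_mouth below -0.029 m and horizontal distance between separator_centre and jar_mouth below 0.008 m and angle between separator_centre's own z axis and vertical below 0.08 rad and contact force between the fingers and separator below 0.1 N and linear speed of separator below 0.02 m/s), for 0.2 s.
2. the upper jar sits home on the rim, its lugs down through the gaps at the white marks (z of upper_centre in the frame of jar_mouth between 0.0205 and 0.0265 m and horizontal distance between upper_centre and jar_mouth below 0.005 m and angle between upper_centre's own z axis and vertical below 0.06 rad and angle between the x axis of upper_centre and the x axis of jar_mouth, either way round below 0.25 rad and value of joint catch_ring below 0.15 rad), for 0.1 s.
At the end, for the whole second after the job is handed in: Separator flat on the roll, within 8 mm of the jar axis; upper jar home on the rim (3 mm in height, 5 mm sideways, 0.06 rad upright), turned clockwise 45 degrees (within 8.5) from the white marks, catch ring at 0.4 to 0.9 rad, at rest and still gripped with over 1 N (z of separator_centre in the frame of jar_mouth below -0.029 m and horizontal distance between separator_centre and jar_mouth below 0.008 m and angle between separator_centre's own z axis and vertical below 0.08 rad and z of upper_centre in the frame of jar_mouth between 0.0205 and 0.0265 m and horizontal distance between upper_centre and jar_mouth below 0.005 m and angle between upper_centre's own z axis and vertical below 0.06 rad and angle between the x axis of upper_centre and the x axis of jar_mouth, either way round between 0.635 and 0.935 rad and value of joint catch_ring between 0.4 and 0.9 rad and angular speed of upper below 0.1 rad/s and contact force between the fingers and upper above 1 N); the arm keeps its last pose, push and grip.
It fails at once if the upper jar is turned on into the lock click (value of joint catch_ring above 1.15 rad).
It fails at once if the mug is pushed more than 25 mm (distance of mug from where it was at the start of the episode above 0.025 m).
It fails at once if the tape dispenser is pushed more than 25 mm (distance of tape_dispenser from where it was at the start of the episode above 0.025 m).
It fails at once if the calculator is pushed more than 25 mm (distance of calculator from where it was at the start of the episode above 0.025 m).
It also fails if it takes over 64 s, if anything falls off the work surface, if the arm or the gripper's body presses on something with over 40 N, if the wrist force passes 120 N, or if a joint passes its speed limit or range.

## Working session

There is one attempt and no reset: what is moved stays moved. The work goes in short steps, Python scripts to look and compute and a tool call to move; the robot and the scene stay as the last step left them, time stands still between calls to the robot, and variables do not carry over. Pictures are saved under pics/ and viewed, at most 10 in all, crops included, and the job is handed in when it is done.

Besides the shell and the picture viewer there is one more tool, called in YAML: its name, and indented under it one key for each argument. carry_out: Moves the arm, as the interface text tells. Its arguments: {"type":"object","properties":{"moves":{"type":"array"},"grip":{"type":"number"},"newtons":{"type":"number"}},"required":["moves"]}

```bash
mkdir -p pics; cat > h.py <<'E'
import numpy as np,cv2
from scipy.spatial.transform import Rotation as Ro
from station import ctrl
def cam(name,obs=None):
    c=ctrl.calibration(name)
    if name=='wrist':
        o=obs or ctrl.get_obs(); T=np.eye(4);T[:3,:3]=Ro.from_rotvec(o['tool_rot']).as_matrix();T[:3,3]=o['tool_pos']
        M=np.linalg.inv(T@np.array(c['T_tool_cam'])); R,t=M[:3,:3],M[:3,3]
    else: R,t=np.array(c['R']),np.array(c['t'])
    return c,R,t
def ray(name,px,obs=None):
    c,R,t=cam(name,obs); d=R.T@np.array([(px[0]-c['cx'])/c['fx'],(px[1]-c['cy'])/c['fy'],1]); return -R.T@t,d/np.linalg.norm(d)
def atz(name,px,z,obs=None):
    o,d=ray(name,px,obs); return o+d*(z-o[2])/d[2]
def proj(name,X,obs=None):
    c,R,t=cam(name,obs); p=R@np.array(X)+t; return np.array([c['fx']*p[0]/p[2]+c['cx'],c['fy']*p[1]/p[2]+c['cy']])
def snap(name,f):
    im=ctrl.get_image(name); cv2.imwrite('pics/'+f,im[:,:,::-1]); return im
E
python3 - <<'E'
from h import *
np.set_printoptions(precision=4,suppress=True)
a=snap('top','top0.png')
for q,z in [('jar_mouth',.078),('separator_centre',.0135),('upper_centre',.0365),('mug',0),('tape_dispenser',0),('calculator',0)]:
    for r in ctrl.mark_of('top',q): print(q,np.round(r['pixel']),round(r['confidence'],2),atz('top',r['pixel'],z))
b=snap('side','side0.png')
cv2.imwrite('pics/both.png',cv2.resize(np.vstack([a,b])[:,:,::-1],None,fx=.7,fy=.7))
print(ray('top',(280,210)),ray('side',(280,210)))
o=ctrl.get_obs();print(o['t'],o['tool_pos'],o['tool_rot'],o['opening'])
E
```

```text
jar_mouth [275. 191.] 0.69 [0.5627 0.0002 0.078 ]
separator_centre [154. 238.] 0.82 [0.4558 0.275  0.0135]
upper_centre [406. 161.] 0.93 [ 0.6472 -0.3047  0.0365]
upper_centre [380. 246.] 0.74 [ 0.4474 -0.2424  0.0365]
upper_centre [307. 276.] 0.67 [ 0.3773 -0.077   0.0365]
tape_dispenser [356. 150.] 0.61 [ 0.6777 -0.1917  0.    ]
calculator [184. 142.] 0.96 [0.6862 0.2197 0.    ]
(array([0.3971, 0.0004, 1.2544]), array([ 0.1044, -0.0108, -0.9945])) (array([ 0.4069, -0.894 ,  0.5328]), array([ 0.1461,  0.8858, -0.4404]))
0.4 [ 0.2553 -0.5704  0.2311] [-3.072  -0.6561  0.    ] 0.08540586660489746
```

View pics/top0.png

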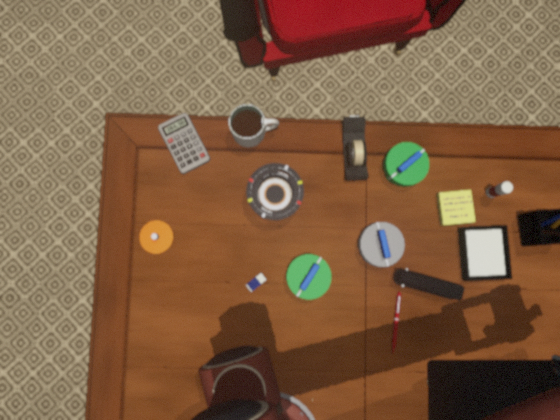

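View pics/side0.png

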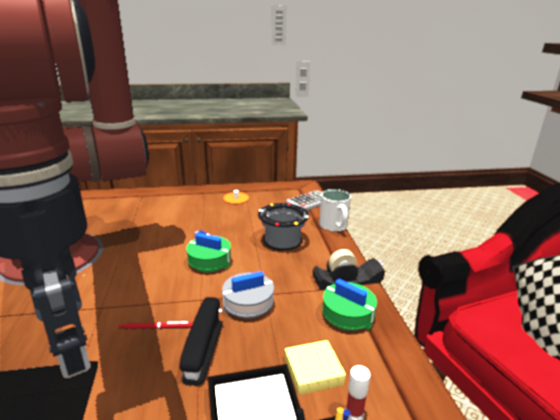

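The candidates shaped like the upper jar are grey-topped (382,245), green (407,163) and green (309,276) in the top view. The grey-topped one fits the description, since green is excluded. I'll confirm it in a crop alongside the jar marks.

```bash
python3 - <<'E'
from h import *
np.set_printoptions(precision=4,suppress=True)
a=cv2.imread('pics/top0.png')
f=lambda x,y:cv2.resize(a[y-35:y+35,x-35:x+35],(400,400),interpolation=cv2.INTER_CUBIC)
cv2.imwrite('pics/crop.png',np.hstack([f(275,191),f(382,245)]))
hsv=cv2.cvtColor(a,cv2.COLOR_BGR2HSV)
def blob(x,y,r,lo,hi):
    m=cv2.inRange(hsv,lo,hi); k=np.zeros_like(m);cv2.circle(k,(x,y),r,255,-1); ys,xs=np.nonzero(m&k); return np.c_[xs,ys].astype(float)
b=blob(382,245,22,(100,120,60),(130,255,255)); W=np.array([atz('top',p,.073) for p in b])[:,:2]
c=W.mean(0);u,s,v=np.linalg.svd(W-c,full_matrices=False);print('handle',len(b),c,np.degrees(np.arctan2(v[0,1],v[0,0])),np.ptp((W-c)@v.T,axis=0))
o=blob(156,237,20,(8,150,120),(25,255,255));c=o.mean(0);print('sep disc',len(o),c,atz('top',c,.005))
for q in ['separator_centre','jar_mouth','upper_centre']:
    for r in ctrl.mark_of('side',q):print(q,np.round(r['pixel']),round(r['confidence'],2))
E
```

```text
handle 144 [ 0.4522 -0.2441] -165.947117600807 [0.0581 0.0124]
sep disc 1194 [156.1039 237.0544] [0.4578 0.2728 0.005 ]
separator_centre [236. 195.] 0.76
jar_mouth [282. 217.] 0.9
upper_centre [246. 292.] 0.96
upper_centre [204. 249.] 0.87
upper_centre [349. 302.] 0.7
upper_centre [284. 239.] 0.52
upper_centre [311. 203.] 0.28
```

View pics/crop.png

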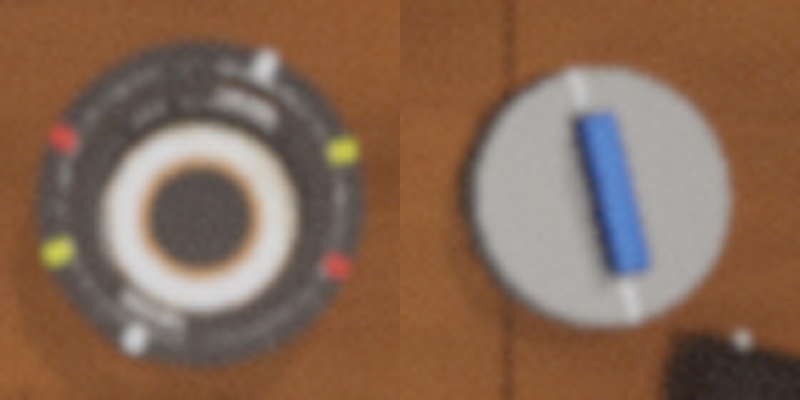

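The crop shows the grey-topped drum with the blue handle and white lug lines, so (382,245) is the upper jar. On the jar, the white marks are at crop (265,65) and (135,340), the yellow at (343,150) and (57,252), and the red at (63,138) and (337,265). I'll move towards the jar for a close look on the way to the separator.

carry_out:
  moves:
    - {"x":0.76,"y":-0.7}
    - {"x":0.76,"y":-0.7}
    - {"x":0.76,"y":-0.7}
    - {"x":0.76,"y":-0.7}
    - {"x":0.76,"y":-0.7}
    - {"x":0.76,"y":-0.7}
    - {"x":0.76,"y":-0.7}
    - {"x":0.76,"y":-0.7}

```text
validation failed for argument at $.mo...
```

carry_out:
  moves:
    - {"x":0.76,"y":-0.7}
    - {"x":0.76,"y":-0.7}
    - {"x":0.76,"y":-0.7}
    - {"x":0.76,"y":-0.7}
    - {"x":0.76,"y":-0.7}
    - {"x":0.76,"y":-0.7}
    - {"x":0.76,"y":-0.7}
    - {"x":0.76,"y":-0.7}

```text
validation failed for argument at $.mo...
```

carry_out:
  moves:
    - {"x":0.76,"y":-0.7}
    - {"x":0.76,"y":-0.7}
    - {"x":0.76,"y":-0.7}
    - {"x":0.76,"y":-0.7}
    - {"x":0.76,"y":-0.7}
    - {"x":0.76,"y":-0.7}
    - {"x":0.76,"y":-0.7}
    - {"x":0.0,"y":0.0}

```text
validation failed for argument at $.mo...
```

```bash
python3 - <<'E'
from h import *
np.set_printoptions(precision=4,suppress=True)
o=ctrl.get_obs();print(o['t'],o['tool_pos'],o['tool_rot'],o['q'],np.abs(o['dq']).max())
im=snap('wrist','w0.png')
for r in ctrl.mark_of('wrist','jar_mouth'):print(r,atz('wrist',r['pixel'],.078,o))
c=ctrl.calibration('wrist');print(np.array(c['T_tool_cam']),c['fx'])
E
```

```text
0.55 [ 0.2553 -0.5705  0.2313] [3.0723 0.6562 0.    ] [-1.269   0.0527  1.6129  0.      1.476  -0.119 ] 0.0025577416557783193
[[ 0.0001 -0.9615 -0.2749  0.0707]
 [ 1.     -0.      0.0007 -0.    ]
 [-0.0006 -0.2749  0.9615 -0.1425]
 [ 0.      0.      0.      1.    ]] 345.3577873217299
```

View pics/w0.png

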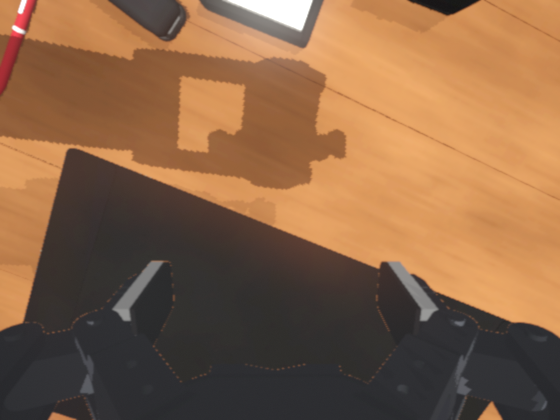

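The wrist view shows only bare desk, because the moves were refused. Each row probably needs all four keys.

carry_out:
  moves:
    - {"x":0.76,"y":-0.7,"z":0,"turn":0}
    - {"x":0.76,"y":-0.7,"z":0,"turn":0}
    - {"x":0.76,"y":-0.7,"z":0,"turn":0}
    - {"x":0.76,"y":-0.7,"z":0,"turn":0}
    - {"x":0.76,"y":-0.7,"z":0,"turn":0}
    - {"x":0.76,"y":-0.7,"z":0,"turn":0}
    - {"x":0.76,"y":-0.7,"z":0,"turn":0}
    - {"x":0.76,"y":-0.7,"z":0,"turn":0}

```text
t: 1.45
tool_pos: [0.3372, -0.3796, 0.2314]
tool_rot: [3.072, 0.656, 0.0]
contact_force: [0.3, -0.6, -0.3]
opening: 0.0855
grip_force: 0.0
```

carry_out:
  moves:
    - {"x":0.76,"y":-0.7,"z":0,"turn":0}
    - {"x":0.76,"y":-0.7,"z":0,"turn":0}
    - {"x":0.76,"y":-0.7,"z":0,"turn":0}
    - {"x":0.76,"y":-0.7,"z":0,"turn":0}
    - {"x":0.76,"y":-0.7,"z":0,"turn":0}
    - {"x":0.76,"y":-0.7,"z":0,"turn":0}
    - {"x":0.76,"y":-0.7,"z":0,"turn":0}
    - {"x":0.76,"y":-0.7,"z":0,"turn":0}

```text
t: 2.25
tool_pos: [0.4187, -0.1897, 0.2315]
tool_rot: [3.072, 0.656, 0.001]
contact_force: [-0.0, 0.6, 0.0]
opening: 0.0854
grip_force: 0.0
```

carry_out:
  moves:
    - {"x":0.76,"y":-0.7,"z":0,"turn":0}
    - {"x":0.76,"y":-0.7,"z":0,"turn":0}
    - {"x":0.76,"y":-0.7,"z":0,"turn":0}
    - {"x":0.76,"y":-0.7,"z":0,"turn":0}
    - {"x":0.76,"y":-0.7,"z":0,"turn":0}
    - {"x":0.5,"y":-0.5,"z":0,"turn":0}
    - {"x":0,"y":0,"z":0,"turn":0}
    - {"x":0,"y":0,"z":0,"turn":0}

```text
t: 3.05
tool_pos: [0.4756, -0.0555, 0.2314]
tool_rot: [3.072, 0.657, -0.0]
contact_force: [-0.2, -0.2, 0.3]
opening: 0.0856
grip_force: 0.0
```

```bash
python3 - <<'E'
from h import *
np.set_printoptions(precision=4,suppress=True)
o=ctrl.get_obs();print(o['t'],o['tool_pos'],o['tool_rot'],o['q'],np.abs(o['dq']).max())
im=snap('wrist','w1.png')
for r in ctrl.mark_of('wrist','jar_mouth'):print(r,atz('wrist',r['pixel'],.078,o))
E
```

```text
3.05 [ 0.4756 -0.0555  0.2314] [ 3.0716  0.6574 -0.0003] [-0.2715 -0.3091  1.9419 -0.0005  1.5088  0.8776] 0.02043810231746161
{'pixel': [253.8, 67.0], 'confidence': 0.61} [0.5611 0.001  0.078 ]
```

View pics/w1.png

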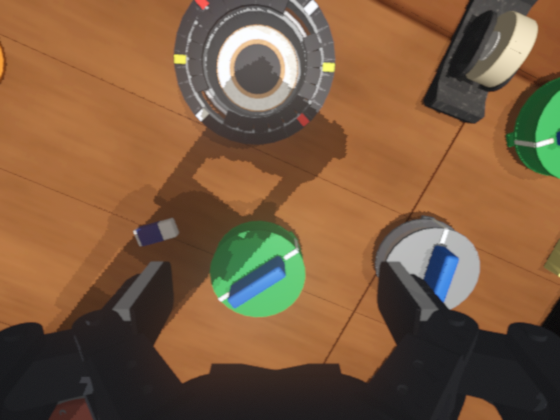

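The wrist view shows the jar with its white marks at (312,6) and (202,116), yellow at (180,59) and (328,67), and red at (304,120) and (202,3). I'll refine those by colour and fit the centre and angle, while moving on towards the separator.

```bash
python3 - <<'E'
from h import *
np.set_printoptions(precision=4,suppress=True)
o=ctrl.get_obs()
a=cv2.imread('pics/w1.png');h=cv2.cvtColor(a,cv2.COLOR_BGR2HSV)
def ref(p,col):
    r={'w':((0,0,170),(180,70,255)),'y':((22,120,120),(38,255,255)),'r':((0,150,120),(8,255,255))}[col]
    m=cv2.inRange(h,*r)
    if col=='r': m|=cv2.inRange(h,(172,150,120),(180,255,255))
    k=np.zeros_like(m);cv2.circle(k,p,11,255,-1);ys,xs=np.nonzero(m&k);return atz('wrist',(xs.mean(),ys.mean()),.078,o)[:2],len(xs)
L=[((312,6),'w',0),((202,116),'w',180),((180,59),'y',135),((328,67),'y',-45),((304,120),'r',-90),((202,3),'r',90)]
for p,c,ang in L: print(c,p,*ref(p,c))
P=np.array([ref(p,c)[0] for p,c,_ in L])
for i in (0,2,4):
    d=P[i]-P[i+1];print('mid',P[i:i+2].mean(0),'len',np.linalg.norm(d),'angle x',np.degrees(np.arctan2(d[1],d[0]))-L[i][2])
# upper handle from wrist
m=cv2.inRange(h,(100,120,60),(125,255,255));k=np.zeros_like(m);cv2.circle(k,(440,268),40,255,-1);print('blue px',(m&k>0).sum())
# separator rough in tool axes
x=Ro.from_rotvec(o['tool_rot']).as_matrix();print('sep delta units',x.T@(np.array([.4573,.2735,.13])-o['tool_pos'])/.025)
E
```

```text
w (312, 6) [ 0.6175 -0.0222] 156
w (202, 116) [0.5099 0.0257] 91
y (180, 59) [0.5425 0.057 ] 106
y (328, 67) [ 0.5857 -0.0544] 95
r (304, 120) [ 0.54   -0.0532] 76
r (202, 3) [0.5869 0.0546] 70
mid [0.5637 0.0018] len 0.11785492932157955 angle x -24.00343439937668
mid [0.5641 0.0013] len 0.11946401540325771 angle x -23.80390032417249
mid [0.5635 0.0007] len 0.11749861548101169 angle x -23.509429566037085
blue px 1138
sep delta units [  4.7146 -12.3371   4.0486]
```

carry_out:
  moves:
    - {"x":0.36,"y":-0.95,"z":0.2,"turn":0}
    - {"x":0.36,"y":-0.95,"z":0.2,"turn":0}
    - {"x":0.36,"y":-0.95,"z":0.2,"turn":0}
    - {"x":0.36,"y":-0.95,"z":0.2,"turn":0}
    - {"x":0.36,"y":-0.95,"z":0.2,"turn":0}
    - {"x":0.36,"y":-0.95,"z":0.2,"turn":0}
    - {"x":0.36,"y":-0.95,"z":0.2,"turn":0}
    - {"x":0.36,"y":-0.95,"z":0.2,"turn":0}

```text
t: 3.95
tool_pos: [0.4638, 0.1474, 0.1912]
tool_rot: [3.073, 0.654, 0.001]
contact_force: [0.7, -0.4, 0.1]
opening: 0.0856
grip_force: 0.0
```

carry_out:
  moves:
    - {"x":0.36,"y":-0.95,"z":0.2,"turn":0}
    - {"x":0.36,"y":-0.95,"z":0.2,"turn":0}
    - {"x":0.36,"y":-0.95,"z":0.2,"turn":0}
    - {"x":0.36,"y":-0.95,"z":0.2,"turn":0}
    - {"x":0.36,"y":-0.95,"z":0.2,"turn":0}
    - {"x":0,"y":0,"z":0,"turn":0}
    - {"x":0,"y":0,"z":0,"turn":0}
    - {"x":0,"y":0,"z":0,"turn":0}
  grip: 50

```text
t: 4.75
tool_pos: [0.4568, 0.2731, 0.1665]
tool_rot: [3.072, 0.654, 0.0]
contact_force: [0.0, 0.6, -0.7]
opening: 0.05
grip_force: 0.0
```

```bash
python3 - <<'E'
from h import *
np.set_printoptions(precision=4,suppress=True)
o=ctrl.get_obs();print(o['t'],o['tool_pos'],o['q'],o['opening'])
im=snap('wrist','w2.png')
for r in ctrl.mark_of('wrist','separator_centre'):print(r,atz('wrist',r['pixel'],.0135,o))
h=cv2.cvtColor(im,cv2.COLOR_RGB2HSV);m=cv2.inRange(h,(8,150,120),(25,255,255))
n,l,s,c=cv2.connectedComponentsWithStats(m);i=1+s[1:,4].argmax();print(s[i])
k=(l==i).astype(np.uint8);ct=max(cv2.findContours(k,0,1)[0],key=len);hull=cv2.convexHull(ct)[:,0].astype(float)
W=np.array([atz('wrist',p,.005,o)[:2] for p in hull]);A=np.c_[2*W,np.ones(len(W))];s=np.linalg.lstsq(A,(W**2).sum(1),rcond=None)[0]
print('circle',s[:2],np.sqrt(s[2]+s[0]**2+s[1]**2)); R=Ro.from_rotvec(o['tool_rot']).as_matrix()
print('units',R.T@(np.array([s[0],s[1],.009])-o['tool_pos'])/.025)
E
```

```text
4.75 [0.4568 0.2731 0.1665] [ 0.3991 -0.1216  1.8928 -0.0004  1.3701  1.5506] 0.0499792310703465
{'pixel': [273.6, 186.3], 'confidence': 0.76} [0.4598 0.2754 0.0135]
[    67      0    493    349 111840]
circle [0.4159 0.2073] 0.25317203254852777
units [-2.5671  1.733   6.301 ]
```

View pics/w2.png

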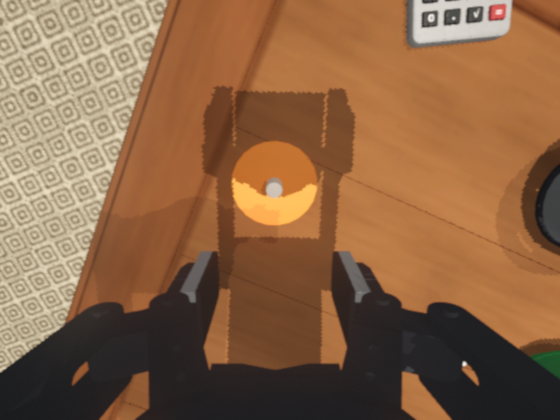

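The orange disc spans columns 232–318 and rows 141–225, so its centre is about (275,183). The knob top is at about (273.5,188), and the fingers straddle it just below in the picture.

```bash
python3 - <<'E'
from h import *
np.set_printoptions(precision=4,suppress=True)
o=ctrl.get_obs();R=Ro.from_rotvec(o['tool_rot']).as_matrix()
print(atz('wrist',(275,183),.005,o),atz('wrist',(273.5,188),.027,o))
print('units',R.T@(np.array([*atz('wrist',(274.2,185.5),.0155,o)[:2],.009])-o['tool_pos'])/.025)
E
```

```text
[0.4613 0.2748 0.005 ] [0.4613 0.2762 0.027 ]
units [ 0.1915 -0.0162  6.3066]
```

carry_out:
  moves:
    - {"x":0.18,"y":-0.02,"z":0.8,"turn":0}
    - {"x":0,"y":0,"z":0.8,"turn":0}
    - {"x":0,"y":0,"z":0.8,"turn":0}
    - {"x":0,"y":0,"z":0.8,"turn":0}
    - {"x":0,"y":0,"z":0.8,"turn":0}
    - {"x":0,"y":0,"z":0.8,"turn":0}
    - {"x":0,"y":0,"z":0.8,"turn":0}
    - {"x":0,"y":0,"z":0,"turn":0}

```text
t: 5.65
tool_pos: [0.4581, 0.2747, 0.0235]
tool_rot: [3.071, 0.654, -0.009]
contact_force: [-1.1, -0.3, -1.0]
opening: 0.0503
grip_force: 0.0
```

carry_out:
  moves:
    - {"x":0,"y":0,"z":0.35,"turn":0}
    - {"x":0,"y":0,"z":0.35,"turn":0}
    - {"x":0,"y":0,"z":0,"turn":0}
    - {"x":0,"y":0,"z":0,"turn":0}
    - {"x":0,"y":0,"z":0,"turn":0}
    - {"x":0,"y":0,"z":0,"turn":0}
    - {"x":0,"y":0,"z":0,"turn":0}
    - {"x":0,"y":0,"z":0,"turn":0}

```text
t: 6.45
tool_pos: [0.4604, 0.2765, 0.0091]
tool_rot: [-3.072, -0.656, -0.001]
contact_force: [0.0, -0.1, -0.2]
opening: 0.0499
grip_force: 0.0
```

carry_out:
  moves:
    - {"x":0,"y":0,"z":0,"turn":0}
    - {"x":0,"y":0,"z":0,"turn":0}
    - {"x":0,"y":0,"z":0,"turn":0}
    - {"x":0,"y":0,"z":0,"turn":0}
    - {"x":0,"y":0,"z":0,"turn":0}
    - {"x":0,"y":0,"z":0,"turn":0}
    - {"x":0,"y":0,"z":0,"turn":0}
    - {"x":0,"y":0,"z":0,"turn":0}
  grip: 5
  newtons: 30

```text
t: 7.25
tool_pos: [0.4604, 0.2764, 0.0089]
tool_rot: [-3.072, -0.656, -0.0]
contact_force: [0.7, 0.6, 2.4]
opening: 0.0126
grip_force: 29.4
```

carry_out:
  moves:
    - {"x":0,"y":0,"z":-0.4,"turn":0}
    - {"x":0,"y":0,"z":-0.8,"turn":0}
    - {"x":0,"y":0,"z":-0.8,"turn":0}
    - {"x":0,"y":0,"z":-0.9,"turn":0}
    - {"x":0,"y":0,"z":-0.9,"turn":0}
    - {"x":0,"y":0,"z":-0.9,"turn":0}
    - {"x":0,"y":0,"z":-0.7,"turn":0}
    - {"x":0,"y":0.4,"z":-0.4,"turn":0}

```text
t: 8.05
tool_pos: [0.4648, 0.2678, 0.1562]
tool_rot: [-3.071, -0.658, -0.004]
contact_force: [-0.8, 0.9, -0.4]
opening: 0.0127
grip_force: 29.4
```

carry_out:
  moves:
    - {"x":-0.06,"y":0.8,"z":0,"turn":0}
    - {"x":-0.06,"y":0.9,"z":0,"turn":0}
    - {"x":-0.06,"y":0.9,"z":0,"turn":0}
    - {"x":-0.06,"y":0.9,"z":0,"turn":0}
    - {"x":-0.06,"y":0.9,"z":0,"turn":0}
    - {"x":-0.06,"y":0.9,"z":0,"turn":0}
    - {"x":-0.06,"y":0.9,"z":0,"turn":0}
    - {"x":-0.06,"y":0.9,"z":0,"turn":0}

```text
t: 8.85
tool_pos: [0.5257, 0.0987, 0.1534]
tool_rot: [3.072, 0.656, -0.002]
contact_force: [-0.1, -0.2, -0.2]
opening: 0.0131
grip_force: 29.4
```

carry_out:
  moves:
    - {"x":-0.06,"y":0.9,"z":0,"turn":0}
    - {"x":-0.06,"y":0.9,"z":0,"turn":0}
    - {"x":-0.06,"y":0.9,"z":0,"turn":0}
    - {"x":-0.06,"y":0.9,"z":0,"turn":0}
    - {"x":0,"y":0.63,"z":0,"turn":0}
    - {"x":0,"y":0,"z":0,"turn":0}
    - {"x":0,"y":0,"z":0,"turn":0}
    - {"x":0,"y":0,"z":0,"turn":0}

```text
t: 9.65
tool_pos: [0.5632, 0.0021, 0.1536]
tool_rot: [-3.072, -0.657, 0.001]
contact_force: [-0.4, -0.2, -0.1]
opening: 0.0124
grip_force: 29.4
```

```bash
python3 - <<'E'
from h import *
np.set_printoptions(precision=4,suppress=True)
o=ctrl.get_obs();print(o['t'],o['tool_pos'],o['opening'])
im=snap('wrist','w3.png')
for r in ctrl.mark_of('wrist','separator_centre'):print(r,atz('wrist',r['pixel'],o['tool_pos'][2]+.0045,o))
R=Ro.from_rotvec(o['tool_rot']).as_matrix()
print('units',R.T@(np.array([.5637,.0013,.04])-o['tool_pos'])/.025)
E
```

```text
9.65 [0.5632 0.0021 0.1536] 0.012384905865312601
{'pixel': [276.1, 277.5], 'confidence': 0.63} [0.5618 0.0007 0.1581]
units [0.0069 0.0393 4.544 ]
```

View pics/w3.png

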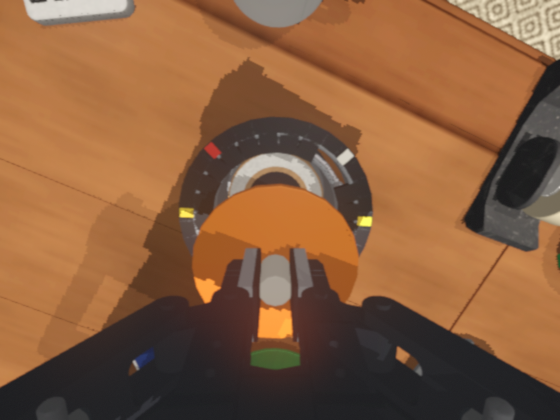

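The held disc spans columns 193–358 with its top edge at row 185. The yellow marks are at (187,213) and (365,221), so it is centred sideways. I'll check along the tool x axis.

```bash
python3 - <<'E'
from h import *
np.set_printoptions(precision=4,suppress=True)
o=ctrl.get_obs();R=Ro.from_rotvec(o['tool_rot']).as_matrix();zt=o['tool_pos'][2]-.004
a=cv2.imread('pics/w3.png');h=cv2.cvtColor(a,cv2.COLOR_BGR2HSV)
m=cv2.inRange(h,(5,170,150),(16,255,255));
# upper arc of the disc: topmost orange pixel per column connected to disc
pts=[]
g=cv2.cvtColor(a,cv2.COLOR_BGR2GRAY)
n,l,s,c=cv2.connectedComponentsWithStats(m);lab=l[215,275];print(s[lab])
for x in range(200,352,4):
    ys=np.nonzero(l[:,x]==lab)[0]
    if len(ys) and ys[0]<260: pts.append((x,ys[0]-.5))
W=np.array([atz('wrist',p,zt,o)[:2] for p in pts])
from scipy.optimize import least_squares
f=least_squares(lambda c:np.linalg.norm(W-c,axis=1)-.039,o['tool_pos'][:2],loss='soft_l1',f_scale=.001);print('disc',f.x,'rms',np.sqrt((f.fun**2).mean()))
def ref(p,col):
    r={'w':((0,0,170),(180,70,255)),'y':((22,120,120),(38,255,255)),'r':((0,150,120),(8,255,255))}[col]
    q=cv2.inRange(h,*r)
    if col=='r': q|=cv2.inRange(h,(172,150,120),(180,255,255))
    k=np.zeros_like(q);cv2.circle(k,p,11,255,-1);ys,xs=np.nonzero(q&k);return atz('wrist',(xs.mean(),ys.mean()),.078,o)[:2]
M=np.array([ref(*t) for t in [((187,213),'y'),((365,221),'y'),((212,150),'r'),((346,157),'w')]])
f2=least_squares(lambda c:np.linalg.norm(M-c,axis=1)-.0591,[.56,0]);print('jar',f2.x,f2.fun,M[:2].mean(0))
d=M[0]-M[1];print(np.degrees(np.arctan2(d[1],d[0]))-135)
print('units',R.T@np.r_[f2.x-f.x,0]/.025)
E
```

```text
[  193   185   166   118 11119]
disc [0.5625 0.0017] rms 0.0002509022125245845
jar [0.5641 0.0022] [ 0.0002  0.0003  0.0001 -0.0001] [0.564 0.002]
-23.651148732402106
units [ 0.0678  0.0096 -0.    ]
```

carry_out:
  moves:
    - {"x":0.07,"y":0.01,"z":0.4,"turn":0}
    - {"x":0,"y":0,"z":0.5,"turn":0}
    - {"x":0,"y":0,"z":0.5,"turn":0}
    - {"x":0,"y":0,"z":0.5,"turn":0}
    - {"x":0,"y":0,"z":0.4,"turn":0}
    - {"x":0,"y":0,"z":0.2,"turn":0}
    - {"x":0,"y":0,"z":0.2,"turn":0}
    - {"x":0,"y":0,"z":0.2,"turn":0}

```text
t: 10.55
tool_pos: [0.5657, 0.0018, 0.0813]
tool_rot: [3.072, 0.656, 0.001]
contact_force: [-0.2, -0.7, 0.2]
opening: 0.0126
grip_force: 29.4
```

carry_out:
  moves:
    - {"x":0,"y":0,"z":0.2,"turn":0}
    - {"x":0,"y":0,"z":0.2,"turn":0}
    - {"x":0,"y":0,"z":0.2,"turn":0}
    - {"x":0,"y":0,"z":0.2,"turn":0}
    - {"x":0,"y":0,"z":0.2,"turn":0}
    - {"x":0,"y":0,"z":0.2,"turn":0}
    - {"x":0,"y":0,"z":0.2,"turn":0}
    - {"x":0,"y":0,"z":0,"turn":0}

```text
t: 11.35
tool_pos: [0.5646, 0.0019, 0.0452]
tool_rot: [-3.072, -0.656, 0.003]
contact_force: [0.2, 0.1, 0.4]
opening: 0.0125
grip_force: 29.4
```

carry_out:
  moves:
    - {"x":0,"y":0,"z":0.08,"turn":0}
    - {"x":0,"y":0,"z":0.06,"turn":0}
    - {"x":0,"y":0,"z":0.04,"turn":0}
    - {"x":0,"y":0,"z":0,"turn":0}
    - {"x":0,"y":0,"z":0,"turn":0}
    - {"x":0,"y":0,"z":0,"turn":0}
    - {"x":0,"y":0,"z":0,"turn":0}
    - {"x":0,"y":0,"z":0,"turn":0}

```text
t: 12.15
tool_pos: [0.5654, 0.0018, 0.0419]
tool_rot: [3.072, 0.656, 0.0]
contact_force: [1.0, 0.2, -0.0]
opening: 0.0126
grip_force: 29.4
```

carry_out:
  moves:
    - {"x":0,"y":0,"z":0,"turn":0}
    - {"x":0,"y":0,"z":0,"turn":0}
    - {"x":0,"y":0,"z":0,"turn":0}
    - {"x":0,"y":0,"z":0,"turn":0}
    - {"x":0,"y":0,"z":0,"turn":0}
    - {"x":0,"y":0,"z":0,"turn":0}
    - {"x":0,"y":0,"z":0,"turn":0}
    - {"x":0,"y":0,"z":0,"turn":0}
  grip: 32

```text
t: 12.95
tool_pos: [0.5653, 0.0018, 0.0418]
tool_rot: [-3.072, -0.656, -0.0]
contact_force: [-0.3, 0.2, 0.3]
opening: 0.0318
grip_force: 0.0
```

carry_out:
  moves:
    - {"x":0,"y":0,"z":-0.4,"turn":0}
    - {"x":0,"y":0,"z":-0.7,"turn":0}
    - {"x":0,"y":0,"z":-0.9,"turn":0}
    - {"x":0,"y":0,"z":-0.9,"turn":0}
    - {"x":0,"y":0,"z":-0.9,"turn":0}
    - {"x":0,"y":0,"z":-0.6,"turn":0}
    - {"x":0,"y":0,"z":0,"turn":0}
    - {"x":0,"y":0,"z":0,"turn":0}

```text
t: 13.75
tool_pos: [0.5652, 0.0019, 0.1517]
tool_rot: [-3.072, -0.656, -0.0]
contact_force: [-1.7, 1.1, -1.0]
opening: 0.0317
grip_force: 0.0
```

```bash
python3 - <<'E'
from h import *
np.set_printoptions(precision=4,suppress=True)
o=ctrl.get_obs();print(o['t'],o['tool_pos'],o['opening'])
im=snap('wrist','w4.png')
for z,q in ((.0445,'separator_centre'),(.078,'jar_mouth')):
  for r in ctrl.mark_of('wrist',q):print(q,r,atz('wrist',r['pixel'],z,o))
R=Ro.from_rotvec(o['tool_rot']).as_matrix()
print('to upper units',R.T@(np.array([.4522,-.2441,.2])-o['tool_pos'])/.025)
E
```

```text
13.75 [0.5652 0.0019 0.1517] 0.031654740758806345
separator_centre {'pixel': [276.5, 207.3], 'confidence': 0.74} [ 0.5638 -0.0002  0.0445]
to upper units [-8.1446  7.1351 -1.9338]
```

View pics/w4.png

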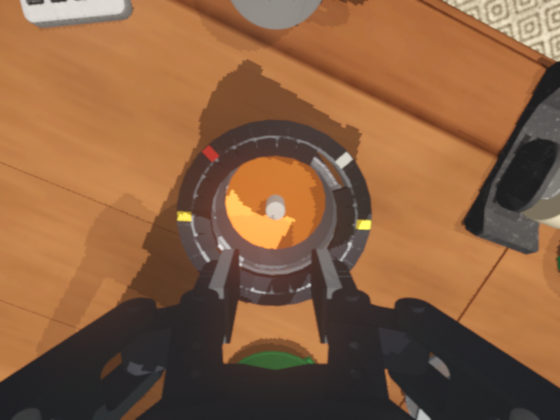

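The disc lies flat in the jar around (276,203) with its knob at (276,208), clear of the fingers. Next is the grey upper jar.

carry_out:
  moves:
    - {"x":-0.5,"y":0.4,"z":-0.8,"turn":0}
    - {"x":-0.9,"y":0.8,"z":-0.8,"turn":0}
    - {"x":-0.9,"y":0.8,"z":0,"turn":0}
    - {"x":-0.9,"y":0.8,"z":0,"turn":0}
    - {"x":-0.9,"y":0.8,"z":0,"turn":0}
    - {"x":-0.9,"y":0.8,"z":0,"turn":0}
    - {"x":-0.9,"y":0.8,"z":0,"turn":0}
    - {"x":-0.9,"y":0.8,"z":0,"turn":0}
  grip: 60

```text
t: 14.7
tool_pos: [0.4703, -0.2052, 0.1904]
tool_rot: [-3.071, -0.656, 0.002]
contact_force: [0.5, -1.1, -1.0]
opening: 0.0598
grip_force: 0.0
```

carry_out:
  moves:
    - {"x":-0.9,"y":0.8,"z":0,"turn":0}
    - {"x":-0.44,"y":0.34,"z":0,"turn":0}
    - {"x":0,"y":0,"z":0,"turn":0.0875}
    - {"x":0,"y":0,"z":0,"turn":0.0875}
    - {"x":0,"y":0,"z":0,"turn":0}
    - {"x":0,"y":0,"z":0,"turn":0}
    - {"x":0,"y":0,"z":0,"turn":0}
    - {"x":0,"y":0,"z":0,"turn":0}

```text
t: 15.5
tool_pos: [0.4526, -0.2439, 0.1917]
tool_rot: [-3.117, -0.387, 0.0]
contact_force: [-0.4, -0.3, 0.3]
opening: 0.0604
grip_force: 0.0
```

```bash
python3 - <<'E'
from h import *
np.set_printoptions(precision=4,suppress=True)
o=ctrl.get_obs();R=Ro.from_rotvec(o['tool_rot']).as_matrix();print(o['t'],o['tool_pos'],o['q'],'heading',np.degrees(np.arctan2(R[1,0],R[0,0])))
im=snap('wrist','w5.png');h=cv2.cvtColor(im,cv2.COLOR_RGB2HSV)
for r in ctrl.mark_of('wrist','upper_centre'):print(r,atz('wrist',r['pixel'],.0365,o))
m=cv2.inRange(h,(100,120,60),(125,255,255));n,l,s,c=cv2.connectedComponentsWithStats(m)
print([ (list(s[i]),c[i]) for i in range(1,n) if s[i,4]>200])
i=1+s[1:,4].argmax();ys,xs=np.nonzero(l==i);rc=cv2.minAreaRect(np.c_[xs,ys].astype(np.float32));print(rc)
g=im.copy()
B=np.array([atz('wrist',p,.073,o)[:2] for p in cv2.boxPoints(rc)]);print(B,B.mean(0))
E
```

```text
15.5 [ 0.4526 -0.2439  0.1917] [-0.6392 -0.1887  1.9093  0.0001  1.4212  0.6846] heading 14.148885104333383
{'pixel': [280.1, 189.0], 'confidence': 0.93} [ 0.4544 -0.2482  0.0365]
{'pixel': [79.2, 222.5], 'confidence': 0.55} [ 0.3795 -0.0789  0.0365]
[([np.int32(269), np.int32(155), np.int32(17), np.int32(80), np.int32(1235)], array([276.6138, 192.9717])), ([np.int32(30), np.int32(201), np.int32(70), np.int32(67), np.int32(1672)], array([ 64.4205, 233.7536]))]
((64.38911437988281, 233.7257080078125), (21.74529457092285, 85.08454132080078), 41.423667907714844)
[[ 0.3552 -0.0592]
 [ 0.4209 -0.0988]
 [ 0.4123 -0.1124]
 [ 0.3452 -0.073 ]] [ 0.3834 -0.0858]
```

View pics/w5.png

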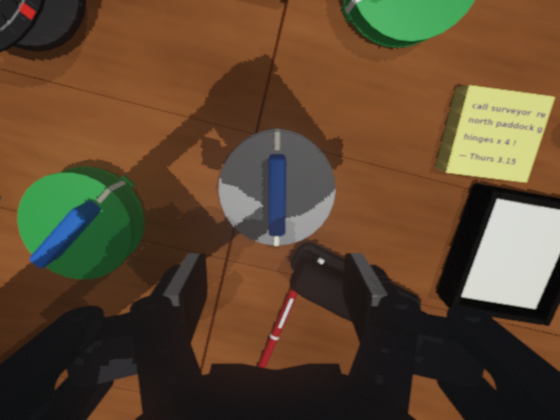

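The grey drum spans columns 218–336 and rows 128–246, so its centre is about (277,187). The blue handle at columns 269–286 and rows 155–235 is nearly parallel to tool x. The green look-alike at (80,225) is ignored.

```bash
python3 - <<'E'
from h import *
from scipy.optimize import least_squares
np.set_printoptions(precision=4,suppress=True)
o=ctrl.get_obs();R=Ro.from_rotvec(o['tool_rot']).as_matrix()
a=cv2.imread('pics/w5.png').astype(int);sat=a.max(2)-a.min(2)
m=((sat<32)&(a.sum(2)>170)).astype(np.uint8)
k=np.zeros_like(m);cv2.circle(k,(277,187),75,1,-1);m=cv2.morphologyEx(m*k,cv2.MORPH_OPEN,np.ones((5,5),np.uint8))
ct=max(cv2.findContours(m,0,1)[0],key=len);H=cv2.convexHull(ct)[:,0].astype(float);print(H.min(0),H.max(0))
W=np.array([atz('wrist',p,.045,o)[:2] for p in cv2.findContours(cv2.fillConvexPoly(m*0,H.astype(int),1),0,1)[0][0][:,0]])
f=least_squares(lambda c:np.linalg.norm(W-c[:2],axis=1)-c[2],[.452,-.244,.05],loss='soft_l1',f_scale=.001);print(f.x,np.abs(f.fun).mean())
print('guess',[atz('wrist',p,.045,o) for p in [(277,187),(277,131),(277,242)]])
hs=cv2.cvtColor(a.astype(np.uint8),cv2.COLOR_BGR2HSV);b=cv2.inRange(hs,(100,120,60),(125,255,255))
ys,xs=np.nonzero(b[150:240,240:310]);ys+=150;xs+=240
P=np.array([atz('wrist',p,.073,o) for p in np.c_[xs,ys]])-o['tool_pos'];P=P@R
row=[(P[ys==y,1].mean(),P[ys==y,0].mean()) for y in range(162,230)];print('handle y vs x slope deg',np.degrees(np.arctan(np.polyfit([r[1] for r in row],[r[0] for r in row],1)[0])),'mid tool y',P[:,1].mean(),'ext',P[:,:2].min(0),P[:,:2].max(0))
print('units to centre',R.T@(np.array([f.x[0],f.x[1],.049])-o['tool_pos'])/.025)
E
```

```text
[218. 128.] [334. 245.]
[ 0.4548 -0.2449  0.0506] 0.0005683040637746179
guess [array([ 0.4573, -0.2447,  0.045 ]), array([ 0.503 , -0.2332,  0.045 ]), array([ 0.4083, -0.2572,  0.045 ])]
handle y vs x slope deg 0.7642712191210974 mid tool y 0.0013465366723204408 ext [-0.0279 -0.0047] [0.0356 0.0078]
units to centre [0.0794 0.0564 5.7113]
```

carry_out:
  moves:
    - {"x":0.12,"y":0.055,"z":0.6,"turn":0.013}
    - {"x":0,"y":0,"z":0.8,"turn":0}
    - {"x":0,"y":0,"z":0.8,"turn":0}
    - {"x":0,"y":0,"z":0.8,"turn":0}
    - {"x":0,"y":0,"z":0.8,"turn":0}
    - {"x":0,"y":0,"z":0.8,"turn":0}
    - {"x":0,"y":0,"z":0.5,"turn":0}
    - {"x":0,"y":0,"z":0.3,"turn":0}

```text
t: 16.4
tool_pos: [0.4549, -0.2441, 0.0547]
tool_rot: [-3.119, -0.364, 0.003]
contact_force: [-0.4, -0.1, -0.4]
opening: 0.06
grip_force: 0.0
```

carry_out:
  moves:
    - {"x":0,"y":0,"z":0.3,"turn":0}
    - {"x":0,"y":0,"z":0,"turn":0}
    - {"x":0,"y":0,"z":0,"turn":0}
    - {"x":0,"y":0,"z":0,"turn":0}
    - {"x":0,"y":0,"z":0,"turn":0}
    - {"x":0,"y":0,"z":0,"turn":0}
    - {"x":0,"y":0,"z":0,"turn":0}
    - {"x":0,"y":0,"z":0,"turn":0}

```text
t: 17.2
tool_pos: [0.4558, -0.2448, 0.0494]
tool_rot: [3.12, 0.365, 0.0]
contact_force: [0.6, -0.4, 0.1]
opening: 0.0598
grip_force: 0.0
```

carry_out:
  moves:
    - {"x":0,"y":0,"z":0,"turn":0}
    - {"x":0,"y":0,"z":0,"turn":0}
    - {"x":0,"y":0,"z":0,"turn":0}
    - {"x":0,"y":0,"z":0,"turn":0}
    - {"x":0,"y":0,"z":0,"turn":0}
    - {"x":0,"y":0,"z":0,"turn":0}
    - {"x":0,"y":0,"z":0,"turn":0}
    - {"x":0,"y":0,"z":0,"turn":0}
  grip: 5
  newtons: 80

```text
t: 18.0
tool_pos: [0.4559, -0.2449, 0.0495]
tool_rot: [3.12, 0.365, 0.001]
contact_force: [0.4, 0.7, 1.7]
opening: 0.0126
grip_force: 79.4
```

carry_out:
  moves:
    - {"x":0,"y":0,"z":0,"turn":0}
    - {"x":0,"y":0,"z":0,"turn":0}
    - {"x":0,"y":0,"z":-0.3,"turn":0}
    - {"x":0,"y":0,"z":-0.7,"turn":0}
    - {"x":0,"y":0,"z":-0.9,"turn":0}
    - {"x":0,"y":0,"z":-0.9,"turn":0}
    - {"x":0,"y":0,"z":-0.9,"turn":0}
    - {"x":0,"y":0,"z":-0.9,"turn":0}

```text
t: 18.8
tool_pos: [0.4549, -0.2444, 0.1645]
tool_rot: [-3.119, -0.365, 0.002]
contact_force: [0.2, 0.2, -2.6]
opening: 0.0127
grip_force: 78.7
```

carry_out:
  moves:
    - {"x":0,"y":0,"z":-0.7,"turn":0.1}
    - {"x":0,"y":0,"z":-0.3,"turn":0.14}
    - {"x":0,"y":0,"z":0,"turn":0.14}
    - {"x":0,"y":0,"z":0,"turn":0.14}
    - {"x":0,"y":0,"z":0,"turn":0.12}
    - {"x":0,"y":0,"z":0,"turn":0}
    - {"x":0,"y":0,"z":0,"turn":0}
    - {"x":0,"y":0,"z":0,"turn":0}

```text
t: 19.6
tool_pos: [0.4555, -0.2447, 0.189]
tool_rot: [-3.077, 0.633, 0.001]
contact_force: [0.3, -0.5, -2.9]
opening: 0.0124
grip_force: 78.8
```

```bash
python3 - <<'E'
from h import *
np.set_printoptions(precision=4,suppress=True)
o=ctrl.get_obs();R=Ro.from_rotvec(o['tool_rot']).as_matrix();print(o['t'],o['tool_pos'],o['q'],'heading',np.degrees(np.arctan2(R[1,0],R[0,0])))
print('units to jar',R.T@(np.array([.564,.0017,.16])-o['tool_pos'])/.025)
E
```

```text
19.6 [ 0.4555 -0.2447  0.189 ] [-0.6369 -0.1787  1.9052 -0.0001  1.4158  1.3394] heading -23.235898946444987
units to jar [  0.1016 -10.7687   1.1609]
```

carry_out:
  moves:
    - {"x":0,"y":-0.4,"z":0,"turn":0.008}
    - {"x":0,"y":-0.8,"z":0,"turn":0}
    - {"x":0,"y":-0.95,"z":0,"turn":0}
    - {"x":0,"y":-0.95,"z":0,"turn":0}
    - {"x":0,"y":-0.95,"z":0,"turn":0}
    - {"x":0,"y":-0.95,"z":0,"turn":0}
    - {"x":0,"y":-0.95,"z":0,"turn":0}
    - {"x":0,"y":-0.95,"z":0,"turn":0}

```text
t: 20.4
tool_pos: [0.5256, -0.0853, 0.1893]
tool_rot: [-3.074, 0.646, 0.0]
contact_force: [-1.0, 0.6, -3.0]
opening: 0.0122
grip_force: 78.7
```

carry_out:
  moves:
    - {"x":0,"y":-0.95,"z":0,"turn":0}
    - {"x":0,"y":-0.95,"z":0.2,"turn":0}
    - {"x":0,"y":-0.9,"z":0.3,"turn":0}
    - {"x":0,"y":-0.6,"z":0.3,"turn":0}
    - {"x":0,"y":-0.4,"z":0.2,"turn":0}
    - {"x":0,"y":-0.04,"z":0.1,"turn":0}
    - {"x":0,"y":0,"z":0,"turn":0}
    - {"x":0,"y":0,"z":0,"turn":0}

```text
t: 21.2
tool_pos: [0.5639, 0.0002, 0.162]
tool_rot: [3.074, -0.649, 0.0]
contact_force: [-0.1, -0.8, -3.2]
opening: 0.0124
grip_force: 78.7
```

```bash
python3 - <<'E'
from h import *
np.set_printoptions(precision=4,suppress=True)
o=ctrl.get_obs();R=Ro.from_rotvec(o['tool_rot']).as_matrix();print(o['t'],o['tool_pos'],'heading',np.degrees(np.arctan2(R[1,0],R[0,0])))
im=snap('wrist','w6.png')
print(o['grip_force'],o['contact_force']);print(R.T@(np.array([.564,.0017,.16])-o['tool_pos'])/.025)
for q,z in (('upper_centre',o['tool_pos'][2]-.0125),('jar_mouth',.078)):
  for r in ctrl.mark_of('wrist',q):print(q,r,atz('wrist',r['pixel'],z,o))
E
```

```text
21.2 [0.5639 0.0002 0.162 ] heading -23.833869432691138
78.68219375610352 [-0.1076 -0.8257 -3.1888]
[-0.0199 -0.0553  0.0786]
```

View pics/w6.png

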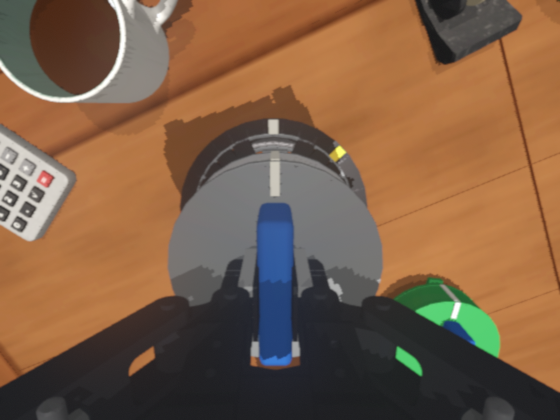

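The jar's white mark at (273,126) lines up with the upper jar's white line at (275,160–195). The drum spans columns 169–382. I'll fit the drum arc to get the offset between the held jar and the tool.

```bash
python3 - <<'E'
from h import *
from scipy.optimize import least_squares
np.set_printoptions(precision=4,suppress=True)
o=ctrl.get_obs();R=Ro.from_rotvec(o['tool_rot']).as_matrix();p=o['tool_pos']
a=cv2.imread('pics/w6.png');g=cv2.GaussianBlur(cv2.cvtColor(a,cv2.COLOR_BGR2GRAY),(3,3),0).astype(float)
# radial edge search around predicted circle (tool frame, drum top z)
def pix(x,y,z):return proj('wrist',R@np.array([x,y,0])+[p[0],p[1],z],o)
zt=p[2]-.0045
best=[]
import itertools
sob=np.hypot(cv2.Sobel(g,cv2.CV_64F,1,0),cv2.Sobel(g,cv2.CV_64F,0,1))
th=np.radians(np.r_[np.arange(-85,-6,1),np.arange(7,86,1)])
def score(c):
    u=np.array([pix(c[0]+.05*np.cos(t),c[1]+.05*np.sin(t),zt) for t in th]).astype(np.float32)
    v=cv2.remap(sob.astype(np.float32),u[:,0],u[:,1],1).ravel();return np.minimum(v,60).mean()
G=[(score((x,y)),x,y) for x in np.arange(-.008,.0081,.001) for y in np.arange(-.004,.0041,.001)]
print(sorted(G)[::-1][:6])
h=cv2.cvtColor(a,cv2.COLOR_BGR2HSV)
def cen(lo,hi,c,r=12):
    m=cv2.inRange(h,lo,hi);k=np.zeros_like(m);cv2.circle(k,c,r,255,-1);ys,xs=np.nonzero(m&k);q=atz('wrist',(xs.mean(),ys.mean()),.078,o);return len(xs),(xs.mean(),ys.mean()),(R.T@(q-p))[:2]
print('white',cen((0,0,150),(180,60,255),(273,126),9));print('yellow',cen((22,120,120),(38,255,255),(338,153)))
E
```

```text
Traceback (most recent call last):
  File "h.py", line 16, in proj
    c,R,t=cam(name,obs); p=R@np.array(X)+t; return np.array([c['fx']*p[0]/p[2]+c['cx'],c['fy']*p[1]/p[2]+c['cy']])
          ~~~^^^^^^^^^^
  File "h.py", line 5, in cam
    c=ctrl.calibration(name)
ValueError: time passes only in moves, steps and waits
```

```bash
python3 - <<'E'
from h import *
np.set_printoptions(precision=4,suppress=True)
o=ctrl.get_obs();R=Ro.from_rotvec(o['tool_rot']).as_matrix();p=o['tool_pos'];c0,Rc,tc=cam('wrist',o)
a=cv2.imread('pics/w6.png');g=cv2.GaussianBlur(cv2.cvtColor(a,cv2.COLOR_BGR2GRAY),(3,3),0).astype(float)
def pixs(X):
    q=X@Rc.T+tc;return np.c_[c0['fx']*q[:,0]/q[:,2]+c0['cx'],c0['fy']*q[:,1]/q[:,2]+c0['cy']].astype(np.float32)
sob=np.hypot(cv2.Sobel(g,cv2.CV_64F,1,0),cv2.Sobel(g,cv2.CV_64F,0,1)).astype(np.float32)
th=np.radians(np.r_[np.arange(-85,-6,1),np.arange(7,86,1)])
def score(x,y):
    X=np.c_[x+.05*np.cos(th),y+.05*np.sin(th),0*th]@R.T+p;X[:,2]=p[2]-.0045
    u=pixs(X);return np.minimum(cv2.remap(sob,u[:,0],u[:,1],1).ravel(),60).mean()
G=[(round(score(x,y),2),x,y) for x in np.arange(-.008,.0081,.0005) for y in np.arange(-.004,.0041,.0005)]
print(np.array(sorted(G)[::-1][:6]))
h=cv2.cvtColor(a,cv2.COLOR_BGR2HSV)
def cen(lo,hi,c,r=12):
    m=cv2.inRange(h,lo,hi);k=np.zeros_like(m);cv2.circle(k,c,r,255,-1);ys,xs=np.nonzero(m&k);q=atz('wrist',(xs.mean(),ys.mean()),.078,o);return len(xs),(xs.mean(),ys.mean()),(R.T@(q-p))[:2]
print('white',cen((0,0,150),(180,60,255),(273,126),9));print('yellow',cen((22,120,120),(38,255,255),(338,153)))
print(o['t'])
E
```

```text
[[43.82   -0.001  -0.001 ]
 [43.24   -0.001  -0.0005]
 [41.99   -0.0005 -0.001 ]
 [41.92   -0.002  -0.0005]
 [41.78   -0.0005 -0.0005]
 [39.03   -0.002  -0.001 ]]
white (140, (np.float64(272.75), np.float64(126.7)), array([ 0.0582, -0.002 ]))
yellow (150, (np.float64(337.0466666666667), np.float64(153.01333333333332)), array([0.0413, 0.0401]))
21.35
```

carry_out:
  moves:
    - {"x":0,"y":-0.045,"z":0.2,"turn":0}
    - {"x":0,"y":0,"z":0.25,"turn":0}
    - {"x":0,"y":0,"z":0.25,"turn":0}
    - {"x":0,"y":0,"z":0.2,"turn":0}
    - {"x":0,"y":0,"z":0.2,"turn":0}
    - {"x":0,"y":0,"z":0.15,"turn":0}
    - {"x":0,"y":0,"z":0.1,"turn":0}
    - {"x":0,"y":0,"z":0,"turn":0}

```text
t: 22.15
tool_pos: [0.5642, 0.002, 0.1276]
tool_rot: [3.074, -0.647, -0.001]
contact_force: [-0.3, -0.1, -2.0]
opening: 0.0124
grip_force: 78.8
```

carry_out:
  moves:
    - {"x":0,"y":0,"z":0.1,"turn":0}
    - {"x":0,"y":0,"z":0.1,"turn":0}
    - {"x":0,"y":0,"z":0.1,"turn":0}
    - {"x":0,"y":0,"z":0.1,"turn":0}
    - {"x":0,"y":0,"z":0,"turn":0}
    - {"x":0,"y":0,"z":0,"turn":0}
    - {"x":0,"y":0,"z":0,"turn":0}
    - {"x":0,"y":0,"z":0,"turn":0}

```text
t: 22.95
tool_pos: [0.5645, 0.0019, 0.1182]
tool_rot: [-3.074, 0.648, -0.0]
contact_force: [0.1, -0.4, -2.3]
opening: 0.0121
grip_force: 78.8
```

carry_out:
  moves:
    - {"x":0,"y":0,"z":0.06,"turn":0}
    - {"x":0,"y":0,"z":0.05,"turn":0}
    - {"x":0,"y":0,"z":0.04,"turn":0}
    - {"x":0,"y":0,"z":0,"turn":0}
    - {"x":0,"y":0,"z":0,"turn":0}
    - {"x":0,"y":0,"z":0,"turn":0}
    - {"x":0,"y":0,"z":0,"turn":0}
    - {"x":0,"y":0,"z":0,"turn":0}

```text
t: 23.75
tool_pos: [0.5644, 0.002, 0.1145]
tool_rot: [-3.074, 0.648, -0.0]
contact_force: [-1.2, 0.5, 1.2]
opening: 0.0126
grip_force: 79.0
```

carry_out:
  moves:
    - {"x":0,"y":0,"z":0.03,"turn":0}
    - {"x":0,"y":0,"z":0,"turn":0}
    - {"x":0,"y":0,"z":0,"turn":0}
    - {"x":0,"y":0,"z":0,"turn":0}
    - {"x":0,"y":0,"z":0,"turn":0}
    - {"x":0,"y":0,"z":0,"turn":0}
    - {"x":0,"y":0,"z":0,"turn":0}
    - {"x":0,"y":0,"z":0,"turn":0}

```text
t: 24.55
tool_pos: [0.5645, 0.002, 0.1144]
tool_rot: [3.074, -0.647, -0.0]
contact_force: [-5.1, 1.2, 6.0]
opening: 0.0121
grip_force: 79.9
```

carry_out:
  moves:
    - {"x":0,"y":0,"z":0,"turn":0.03}
    - {"x":0,"y":0,"z":0,"turn":0.05}
    - {"x":0,"y":0,"z":0,"turn":0.06}
    - {"x":0,"y":0,"z":0,"turn":0.06}
    - {"x":0,"y":0,"z":0,"turn":0.06}
    - {"x":0,"y":0,"z":0,"turn":0.06}
    - {"x":0,"y":0,"z":0,"turn":0.06}
    - {"x":0,"y":0,"z":0,"turn":0.02}
  newtons: 100

```text
t: 25.35
tool_pos: [0.5649, 0.0012, 0.1145]
tool_rot: [2.883, -1.245, 0.003]
contact_force: [-2.1, -2.9, 5.5]
opening: 0.012
grip_force: 98.3
```

```bash
python3 - <<'E'
from h import *
o=ctrl.get_obs();R=Ro.from_rotvec(o['tool_rot']).as_matrix();print(o['t'],o['tool_pos'],np.degrees(np.arctan2(R[1,0],R[0,0])),o['contact_force'],o['wrist_torque'],o['q'][5],o['grip_force'])
E
```

```text
25.35 [0.56493587 0.00116436 0.11453316] -46.72772011622528 [-2.090243   -2.89495429  5.46774372] [-0.38270853  0.50130543  0.26564981] 2.2579739214563737 98.33456754684448
```

carry_out:
  moves:
    - {"x":0,"y":0,"z":0,"turn":0.06}
    - {"x":0,"y":0,"z":0,"turn":0.07}
    - {"x":0,"y":0,"z":0,"turn":0.07}
    - {"x":0,"y":0,"z":0,"turn":0.07}
    - {"x":0,"y":0,"z":0,"turn":0.07}
    - {"x":0,"y":0,"z":0,"turn":0.04}
    - {"x":0,"y":0,"z":0,"turn":0}
    - {"x":0,"y":0,"z":0,"turn":0}

```text
t: 26.15
tool_pos: [0.5644, 0.0013, 0.1145]
tool_rot: [2.597, -1.766, 0.001]
contact_force: [-5.7, -2.5, 6.2]
opening: 0.0122
grip_force: 98.6
```

carry_out:
  moves:
    - {"x":0,"y":0,"z":0,"turn":0}
    - {"x":0,"y":0,"z":0,"turn":0}
    - {"x":0,"y":0,"z":0,"turn":0}
    - {"x":0,"y":0,"z":0,"turn":0}
    - {"x":0,"y":0,"z":0,"turn":0}
    - {"x":0,"y":0,"z":0,"turn":0}
    - {"x":0,"y":0,"z":0,"turn":0}
    - {"x":0,"y":0,"z":0,"turn":0}

```text
t: 26.95
tool_pos: [0.5643, 0.0013, 0.1145]
tool_rot: [2.597, -1.766, 0.001]
contact_force: [-6.3, -2.6, 7.5]
opening: 0.0123
grip_force: 98.6
```

```bash
python3 - <<'E'
from h import *
np.set_printoptions(precision=4,suppress=True)
o=ctrl.get_obs();R=Ro.from_rotvec(o['tool_rot']).as_matrix();p=o['tool_pos'];print(o['t'],p,np.degrees(np.arctan2(R[1,0],R[0,0])),o['contact_force'],o['wrist_torque'],o['grip_force'])
a=snap('wrist','w7.png')[:,:,::-1].copy()
h=cv2.cvtColor(a,cv2.COLOR_BGR2HSV);c0,Rc,tc=cam('wrist',o)
# yellow mark and the upper's white line, in tool polar angle
m=cv2.inRange(h,(22,120,120),(38,255,255));n,l,s,c=cv2.connectedComponentsWithStats(m)
for i in range(1,n):
    if s[i,4]>40:
        q=(R.T@(atz('wrist',c[i],.078,o)-p))[:2];print('yellow',c[i],s[i,4],q)
m=cv2.inRange(h,(0,0,140),(180,60,255));m[:,:240]=0;m[:,310:]=0;m[:90]=0;m[215:]=0
n,l,s,c=cv2.connectedComponentsWithStats(m)
for i in range(1,n):
    if s[i,4]>40: print('white',c[i],s[i],(R.T@(atz('wrist',c[i],.110,o)-p))[:2])
E
```

```text
26.95 [0.5643 0.0013 0.1145] -68.42500794904922 [-6.2766 -2.6201  7.5166] [-0.3249  0.9069  0.1359] 98.62094521522522
yellow [276.8291 130.8932] 234 [0.058 0.   ]
white [303.9268 143.6341] [298 141  12   6  41] [0.0548 0.0113]
white [274.4406 169.7525] [240 152  70  45 699] [ 0.0437 -0.0011]
```

The yellow mark lies on the handle axis (tool y is about 0), the jar is seated and the grip is firm, so I'm handing in.

```bash
python3 -c "
from station import ctrl
print(ctrl.finish_job())"
```

```text
the job is handed in; nothing more can be done
None
```

I handed the job in at 27 s (no verdict was returned): the separator lies flat on the roll and let go, and the upper jar is home, turned about 45° clockwise to the yellow marks and still gripped at about 99 N.

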